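# Move the tape roll to the other swing-out hook and fold the emptied hook away

### The arm

A 6-joint arm with a two-finger parallel gripper is mounted at the origin on a cart in front of the work surface, level with it; the furniture and walls round the work are solid. World frame = base frame: x ahead of the robot, y to its left, z up, the work surface at z = 0. Lengths are in m, angles in rad, forces in N, time in s.
With the tool pointing down it reaches from about 0.35 to 0.85 m from the base axis. Payload 8.1 kg.
Tool frame: the origin (TCP) lies where the fingers leave the gripper's body, on its centre line; the fingertips stand 84 mm ahead of it and the grasp point (between the pads) lies 65 mm ahead of it; z points along the fingers, y is the line along which they close (so a half turn about z gives the same grasp; the last joint's range is limited). The gripper opens to 93 mm and grips with 3 to 60 N. Pads are 15 mm wide; open, the fingers measure 128 mm over their backs; the gripper's body (75 mm by 188 mm) begins 65 mm behind the grasp point.
Start: joints at [-1.314, 0.13, 1.488, -0, 1.523, -0.085], TCP at [0.201, -0.565, 0.303] pointing down, gripper open.
Joint ranges: [-2.96, 2.96], [-0.89, 2.26], [0.02, 2.5], [-1.34, 4.48], [0, 2.73], [-2.66, 2.66]. Speed limits (rad/s): [2.39, 2.39, 2.79, 3.14, 3.14, 3.14].

### API

Orientations are given as a rotation vector (axis times angle).
In Python, from plant import robot gives the robot as it stands.
- The arm moves only by the shell command python3 -m jog 'ROWS' [FORCE]. ROWS is text: rows parted by semicolons, each of 5 numbers parted by spaces: the opening, from 0 (shut) to 1 (fully open), then the shift along the tool's x, y, z in m, then the turn about the tool's z in degrees. A call has 1 to 10 rows; each row shifts and turns the commanded pose from where the row before left it, along the tool's axes as they then stand; what a row does not reach is not made up. A row lasts 1/12 s, in which the tool goes at most 41.7 mm and 7.16 degrees, less where a joint would pass 70% of its speed; a pose out of reach is approached as far as the arm can. A call with a gripper value outside its range is refused whole. The fingers move at their own pace and stop on an object; FORCE is the grip in N (left out, the last holds). Time passes only in rows, so rows that do not move let the fingers close. It gives the time, the measured TCP pose, the force, the opening and the grip force at its end, in the units of the state.
- robot.read_state(): the state, without advancing time (a new reading comes with each control period).
- robot.read_camera(name): name is "scene" or "top" or "wrist"; returns a dict with "color" (480x640x3 uint8, red, green, blue), "intrinsics" (3x3 intrinsics, pixels), "pose" (4x4, takes a point from camera to world coordinates); the wrist camera has in their place "tool_from_camera" (4x4, takes a point from camera to tool coordinates, whose origin is the TCP and whose axes are the flange's). Camera axes: x right, y down, z forward; pixel columns grow to the right and rows downward; lengths in m; the calibration is good to about 2 mm. A picture is of the moment at which its call begins: read the wrist's pose just before it. There is no depth.
- robot.close_job(): hands the job in; it is judged then, once.
The state is a dict: "t": time; "q": joint angles; "dq": joint speeds; "joint_torque": joint torques, N m; "tool_pos": TCP position; "orientation": TCP orientation; "force": force on the tool from outside, world axes, zero at the start; "wrist_torque": the same for the moment, N m; "opening": finger opening in m; "gripper_force": force on a finger pad.
Only numpy, scipy, OpenCV 4.12 (cv2) and the standard library are available. Lean on these libraries where they do the work, as an engineer would, in place of code of your own. Each camera call takes 0.05 s, during which the arm holds its last target. There are 200 camera calls.

### The job

The roll of tape hangs on one swing-out hook and the hook on the other stand is folded away. Swing the folded hook all the way out by pushing it with the shut fingers and lean on it firmly at its stop (about 12 N, never more than 22 N), hang the roll over it from the first hook, then swing the emptied hook back flat and lean on it at its stop in the same way. Do not let the roll fall, and leave the cup, the weight and the motor alone.

Things in the scene. Friction and masses are not known exactly. Their poses are not given: they have to be found in the camera images.
- full_stand: Fixed hook stand that holds the roll at the start: grey foot (x -32 to +52, y -48 to +72, 10 high), post behind, blue back plate (y -22 to +62, front face at x = +13, top at z = 185). Origin on the bench below the upright hinge pin, z up. The hook points along its -x swung out, along +y folded, but the bracket sits askew by up to 5 degrees, not measured: feel for the stops.
- empty_stand: The other, equal stand with its own askewness; its hook is empty and folded (or up to 0.3 rad out) at the start. Folded, a hook's outer 60 mm stick out past the side of the back plate, so a finger pointing down can go behind it there. The pin's barrel is 18 thick, z 145 to 185.
- full_hook (a joint): Full stand's hook: a level flat steel bar 14 wide and 10 high, centre line 165 above the bench, 124 long from the pin, its red outer end (8 thick) turned up to z = 186. Angle from its own folded stop, rad: 0 folded, 1.571 at the stop swung out (askewness not included). Stiff: 0.45 N m, about 4.5 N at 100 from the pin; stays where left.
- empty_hook (a joint): The same for the empty stand's hook, an equal bar with an equal stiff hinge: 0 folded flat, 1.571 swung out at its stop. Both brackets sit in a rubber bush, so a hook held at either stop yields about 1.7 mm per 10 N when pressed 100 from the pin.
- roll_center (a point): Centre of the roll of cream tape, a ring 98 across and 18 wide, hole about 78 across, wall about 10 thick, about 90 g. Its frame's z is the ring's axis; hanging, that lies along the bar, with the centre about 36 below the bar's centre line (129 above the bench) and at the start 70 to 80 out from the pin.
- cup_center (a point): Loose open metal cup, 70 across, 46 high; point at its centre. Leave alone.
- weight_center (a point): Loose brass-coloured weight with a knob, 26 across, 44 high; point at its centre. Leave alone.
- motor_center (a point): Loose grey motor lying on its side, 79 long, 38 thick; point at its centre. Leave alone.
Not all that is in view belongs to the job. What is shaped like the empty_stand but green is not meant.

How it is judged:
By the outcome, as a careful person would: the job done as asked, in the order asked, and still so for the second after the job is handed in, with the robot touching nothing.
It also fails if it takes over 72 s, if anything falls off the work surface, if the arm or the gripper's body presses on something with over 40 N, if the wrist force passes 120 N, or if a joint passes its speed limit or range.

## Working session

There is one attempt and no reset: what is moved stays moved. The work goes in short steps, Python scripts to look and compute and a shell command to move; the robot and the scene stay as the last step left them, time stands still between calls to the robot, and variables do not carry over. Pictures are saved under pics/ and viewed, at most 12 in all, crops included, and the job is handed in when it is done.

```bash
mkdir -p pics; ls; cat > h.py <<'E'
import numpy as np, cv2
from plant import robot
from scipy.spatial.transform import Rotation as R
def snap(n,f):
    c=robot.read_camera(n); cv2.imwrite('pics/'+f,c['color'][:,:,::-1]); return c
E
python3 - <<'E'
from h import *
import pickle
d={}
for n in ('scene','top'):
    d[n]=snap(n,n+'1.png'); 
    print(n,d[n]['intrinsics'].round(1).tolist(),d[n]['pose'].round(3).tolist())
pickle.dump(d,open('cams.pkl','wb'))
s=robot.read_state();print({k:np.round(v,3).tolist() for k,v in s.items()})
E
```

```text
pics
scene [[588.7, 0.0, 319.5], [0.0, 588.7, 238.9], [0.0, 0.0, 1.0]] [[-0.654, -0.45, 0.608, -0.314], [-0.756, 0.402, -0.516, 0.805], [-0.012, -0.797, -0.604, 0.984], [0.0, 0.0, 0.0, 1.0]]
top [[453.4, 0.0, 326.8], [0.0, 453.4, 237.1], [0.0, 0.0, 1.0]] [[0.011, -0.998, 0.068, 0.505], [-1.0, -0.011, 0.002, 0.043], [-0.001, -0.068, -0.998, 1.276], [0.0, 0.0, 0.0, 1.0]]
{'t': 0.1, 'q': [-1.314, 0.131, 1.489, -0.0, 1.523, -0.085], 'dq': [0.001, -0.002, -0.004, -0.0, 0.001, 0.001], 'joint_torque': [0.002, -56.134, -49.309, 0.077, 0.029, -0.0], 'tool_pos': [0.201, -0.565, 0.302], 'orientation': [-3.094, -0.534, 0.0], 'force': [0.125, -0.18, -0.22], 'wrist_torque': [0.008, -0.051, 0.052], 'gripper_force': 0.0, 'opening': 0.093}
```

View pics/scene1.png

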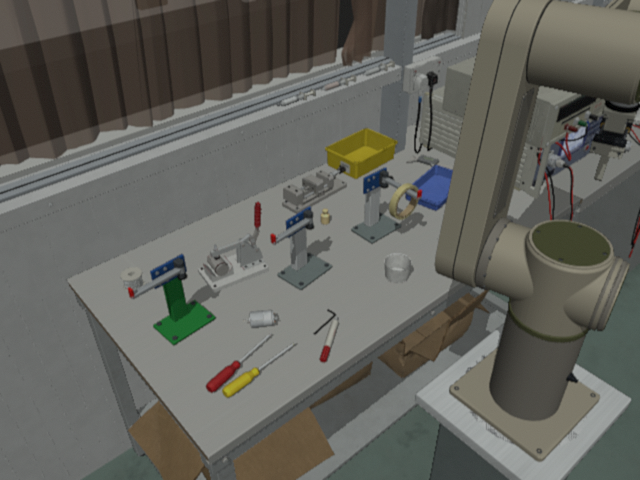

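View pics/top1.png

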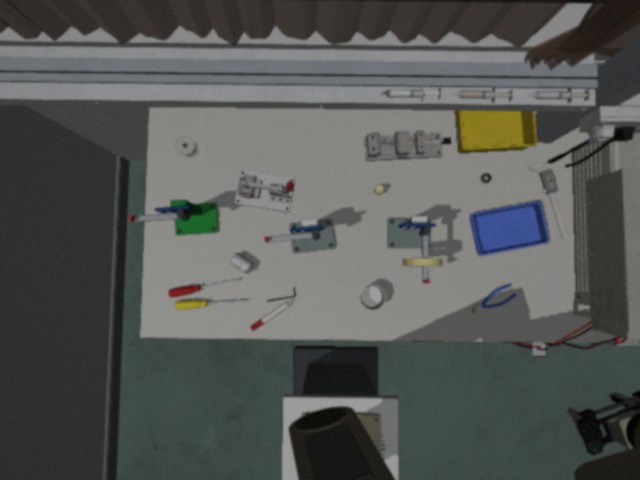

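The candidates for the empty stand are the grey stand at top (312,235), with its bare hook tip at (267,239), and the green decoy at (195,217). The grey one is right. For the full stand, it is the one at (408,232), with the roll at (422,262) and hook tip at (426,281). The white spool at (186,146) is not the roll. The cup is at (373,295), the motor at (242,262) and the weight at (380,188).

```bash
python3 - <<'E'
import cv2
a=cv2.imread('pics/top1.png')[205:305,255:455]; b=cv2.imread('pics/scene1.png')[160:290,265:435]
cv2.imwrite('pics/topc.png',cv2.resize(a,None,fx=4,fy=4,interpolation=cv2.INTER_CUBIC))
cv2.imwrite('pics/scenec.png',cv2.resize(b,None,fx=4.5,fy=4.5,interpolation=cv2.INTER_CUBIC))
E
```

```text
(no output)
```

View pics/topc.png

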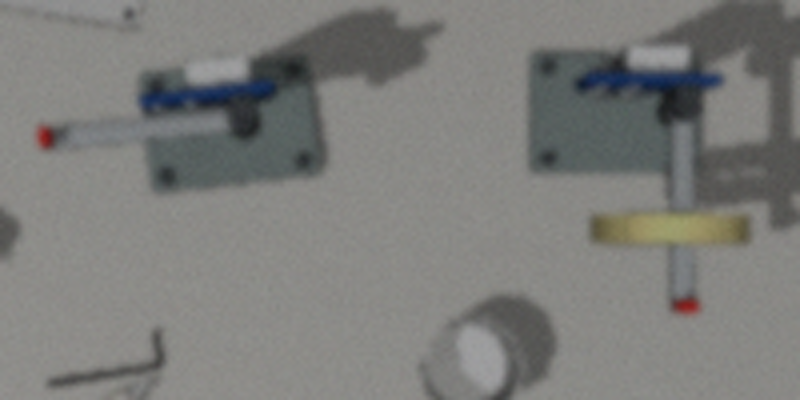

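View pics/scenec.png

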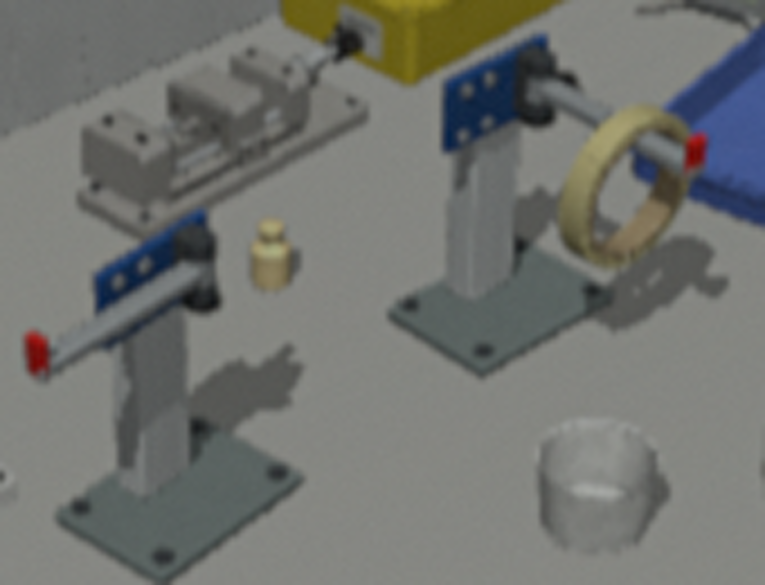

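The top crop shows the empty stand's pin at (245,108) and tip at (46,138), and the full stand's pin at (680,95), tip at (685,305) and roll at (670,229). The scene crop shows the pins at (195,228) and (537,55), the tips at (37,335) and (696,138), and the green stand is out of frame. The choice is confirmed, so I'll triangulate.

```bash
cat >> h.py <<'E'
def ray(c,uv):
    d=np.linalg.inv(c['intrinsics'])@np.r_[uv,1]; P=c['pose']; d=P[:3,:3]@d; return P[:3,3],d/np.linalg.norm(d)
def atz(c,uv,z):
    o,d=ray(c,uv); return o+d*(z-o[2])/d[2]
def tri(rs):
    A=sum(np.eye(3)-np.outer(d,d) for o,d in rs); b=sum((np.eye(3)-np.outer(d,d))@o for o,d in rs); x=np.linalg.solve(A,b)
    return x,[np.linalg.norm((np.eye(3)-np.outer(d,d))@(x-o)) for o,d in rs]
E
python3 - <<'E'
from h import *
import pickle
d=pickle.load(open('cams.pkl','rb'));T=lambda u,v:(255+u/4,205+v/4);S=lambda u,v:(265+u/4.5,160+v/4.5)
for n,a,b,z in [('epin',(245,108),(195,226),.185),('etip',(46,138),(38,335),.186),('fpin',(680,94),(537,55),.185),('ftip',(685,305),(697,138),.186)]:
    x,e=tri([ray(d['top'],T(*a)),ray(d['scene'],S(*b))]); print(n,x.round(3),np.round(e,4),'topz',atz(d['top'],T(*a),z).round(3))
for n,a,z in [('rollL',(592,229),.129),('rollR',(749,229),.129),('rolltop',(670,229),.178),('cup',(460,365),.023),('etip',(46,138),.175)]: print(n,atz(d['top'],T(*a),z).round(3))
for n,cs in [('efoot',[(140,72),(308,58),(326,162),(155,191)]),('ffoot',[(531,52),(700,52),(697,170),(529,172)]),('eplate',[(142,102),(274,88)]),('fplate',[(580,82),(720,80)])]:
    print(n,[atz(d['top'],T(*c),.01 if 'foot' in n else .185)[:2].round(3).tolist() for c in cs])
E
```

```text
epin [0.591 0.07  0.188] [0.0001 0.0001] topz [0.591 0.07  0.185]
etip [0.571 0.19  0.186] [0.0001 0.0001] topz [0.571 0.19  0.186]
fpin [ 0.6   -0.195  0.184] [0.0034 0.0034] topz [ 0.602 -0.192  0.185]
ftip [ 0.474 -0.196  0.186] [0.0015 0.0015] topz [ 0.475 -0.194  0.186]
rollL [ 0.521 -0.148  0.129]
rollR [ 0.522 -0.247  0.129]
rolltop [ 0.521 -0.187  0.178]
cup [ 0.428 -0.075  0.023]
etip [0.572 0.191 0.175]
efoot [[0.629, 0.149], [0.64, 0.031], [0.567, 0.018], [0.546, 0.137]]
ffoot [[0.646, -0.125], [0.648, -0.244], [0.565, -0.242], [0.562, -0.124]]
eplate [[0.594, 0.133], [0.603, 0.053]]
fplate [[0.609, -0.132], [0.611, -0.216]]
```

```bash
cat >> h.py <<'E'
def pose():
    s=robot.read_state(); M=R.from_rotvec(s['orientation']).as_matrix(); return s,np.array(s['tool_pos']),np.degrees(np.arctan2(M[1,0],M[0,0]))
def plan(p,th,tgt,th1,n,g):
    "rows that go from p,th to tgt,th1 in n equal steps"
    p=np.array(p,float);tgt=np.array(tgt,float);st=(tgt-p)/n;dt=(th1-th)/n
    for k in range(n):
        a=np.radians(th+k*dt);x=np.array([np.cos(a),np.sin(a)]);y=np.array([np.sin(a),-np.cos(a)])
        print(f"{g} {st[:2]@x:.4f} {st[:2]@y:.4f} {-st[2]:.4f} {-dt:.2f}",end='; ')
    print()
def st():
    s,p,t=pose(); print(round(s['t'],2),p.round(4),round(t,2),'F',np.round(s['force'],1),'tau',np.round(s['wrist_torque'],2),'q',np.round(s['q'],2),'op',round(s['opening'],4),round(s['gripper_force'],1))
E
python3 - <<'E'
from h import *
s,p,t=pose(); st()
plan(p,t,p+[0,0,.03],9.5,2,0)
plan(p+[0,0,.03],9.5,[.605,.168,.332],9.5,20,0)
E
```

```text
0.1 [ 0.201  -0.5649  0.3018] 19.59 F [ 0.1 -0.2 -0.2] tau [ 0.01 -0.05  0.05] q [-1.31  0.13  1.49 -0.    1.52 -0.09] op 0.0932 0.0
0 0.0000 0.0000 -0.0150 5.04; 0 0.0000 0.0000 -0.0150 5.04; 
0 0.0260 -0.0328 -0.0000 -0.00; 0 0.0260 -0.0328 -0.0000 -0.00; 0 0.0260 -0.0328 -0.0000 -0.00; 0 0.0260 -0.0328 -0.0000 -0.00; 0 0.0260 -0.0328 -0.0000 -0.00; 0 0.0260 -0.0328 -0.0000 -0.00; 0 0.0260 -0.0328 -0.0000 -0.00; 0 0.0260 -0.0328 -0.0000 -0.00; 0 0.0260 -0.0328 -0.0000 -0.00; 0 0.0260 -0.0328 -0.0000 -0.00; 0 0.0260 -0.0328 -0.0000 -0.00; 0 0.0260 -0.0328 -0.0000 -0.00; 0 0.0260 -0.0328 -0.0000 -0.00; 0 0.0260 -0.0328 -0.0000 -0.00; 0 0.0260 -0.0328 -0.0000 -0.00; 0 0.0260 -0.0328 -0.0000 -0.00; 0 0.0260 -0.0328 -0.0000 -0.00; 0 0.0260 -0.0328 -0.0000 -0.00; 0 0.0260 -0.0328 -0.0000 -0.00; 0 0.0260 -0.0328 -0.0000 -0.00;
```

```bash
python3 -m jog '0 0 0 -0.015 5; 0 0 0 -0.015 5; 0 .02 -.025 0 0; 0 .026 -.033 0 0; 0 .026 -.033 0 0; 0 .026 -.033 0 0; 0 .026 -.033 0 0; 0 .026 -.033 0 0; 0 .026 -.033 0 0; 0 .026 -.033 0 0' && python3 -m jog '0 .026 -.033 0 0; 0 .026 -.033 0 0; 0 .026 -.033 0 0; 0 .026 -.033 0 0; 0 .026 -.033 0 0; 0 .026 -.033 0 0; 0 .02 -.025 0 0; 0 0 0 0 0'
python3 - <<'E'
from h import *
s,p,t=pose(); st()
plan(p,t,[.605,.168,.332],9.5,6,0)
E
```

```text
t: 0.93
tool_pos: [0.3568, -0.2794, 0.3324]
orientation: [-3.13, -0.262, 0.0]
force: [1.8, -1.1, 0.2]
opening: 0.0311
gripper_force: 0.0
t: 1.6
tool_pos: [0.4934, -0.0291, 0.3321]
orientation: [-3.128, -0.27, -0.0]
force: [0.4, 0.3, 0.2]
opening: 0.0005
gripper_force: 0.0
1.6 [ 0.4934 -0.0291  0.3321] 9.87 F [0.4 0.3 0.2] tau [-0.01  0.   -0.02] q [-0.16 -0.17  1.73  0.    1.58  1.23] op 0.0005 0.0
0 0.0240 -0.0292 0.0000 0.06; 0 0.0239 -0.0292 0.0000 0.06; 0 0.0239 -0.0292 0.0000 0.06; 0 0.0239 -0.0293 0.0000 0.06; 0 0.0238 -0.0293 0.0000 0.06; 0 0.0238 -0.0293 0.0000 0.06;
```

```bash
python3 -m jog '0 .024 -.029 0 0; 0 .024 -.029 0 0; 0 .024 -.029 0 0; 0 .024 -.029 0 0; 0 .024 -.029 0 0; 0 .024 -.029 0 0; 0 0 0 0 0; 0 0 0 0 0'
python3 - <<'E'
from h import *
st()
c=snap('wrist','w1.png'); print(c['intrinsics'].round(1).tolist(),c['tool_from_camera'].round(4).tolist())
E
```

```text
t: 2.27
tool_pos: [0.605, 0.1628, 0.3309]
orientation: [3.13, 0.266, -0.005]
force: [-0.0, -0.6, -0.2]
opening: 0.0007
gripper_force: 0.0
2.27 [0.605  0.1628 0.3309] 9.73 F [-0.  -0.6 -0.2] tau [-0.02 -0.02  0.02] q [ 0.18  0.19  1.37 -0.    1.58  1.58] op 0.0007 0.0
[[389.3, 0.0, 315.5], [0.0, 389.3, 241.7], [0.0, 0.0, 1.0]] [[-0.0003, -0.969, -0.247, 0.0691], [1.0, -0.0003, -0.0002, -0.0002], [0.0001, -0.247, 0.969, -0.0828], [0.0, 0.0, 0.0, 1.0]]
```

View pics/w1.png

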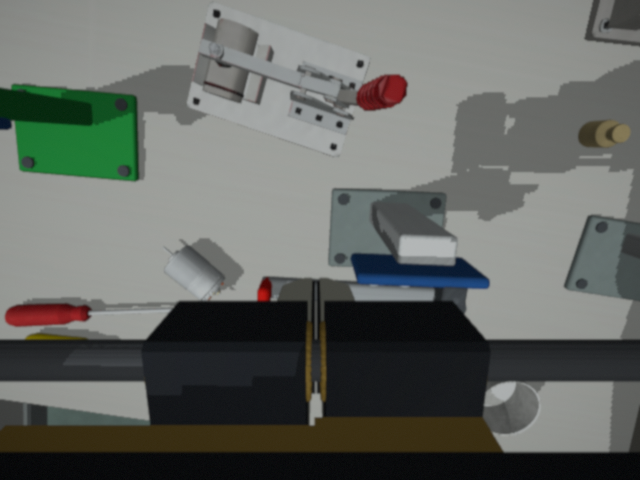

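The wrist view shows the red tip at (265,290), the plate's near corner at (353,257) and the bar running behind the fingers. The green stand is far left at (75,130) and the motor is at (195,270).

```bash
python3 - <<'E'
from h import *
c=dict(intrinsics=np.array([[389.3,0,315.5],[0,389.3,241.7],[0,0,1]]))
s,p,t=pose(); T=np.eye(4);T[:3,:3]=R.from_rotvec(s['orientation']).as_matrix();T[:3,3]=p
C=np.array([[-0.0003,-0.969,-0.247,0.0691],[1.0,-0.0003,-0.0002,-0.0002],[0.0001,-0.247,0.969,-0.0828],[0,0,0,1]])
c['pose']=T@C
print('tip',atz(c,(265,290),.182).round(4),'platecorner',atz(c,(353,257),.185).round(4),atz(c,(486,274),.185).round(4),'foot',[atz(c,q,.01)[:2].round(3).tolist() for q in [(331,189),(445,194)]])
plan(p,t,[.607,.166,.24],9.7,3,0)
E
```

```text
tip [0.5775 0.1897 0.182 ] platecorner [0.6092 0.1391 0.185 ] [0.6122 0.0555 0.185 ] foot [[0.629, 0.149], [0.644, 0.032]]
0 0.0010 -0.0013 0.0305 -0.02; 0 0.0010 -0.0013 0.0305 -0.02; 0 0.0010 -0.0013 0.0305 -0.02;
```

```bash
python3 -m jog '0 .001 -.002 .031 0; 0 0 -.002 .031 0; 0 0 0 .034 0; 0 0 0 0 0'
python3 -m jog '0 -.003 0 0 0; 0 -.003 0 0 0;0 -.003 0 0 0; 0 -.002 0 0 0; 0 0 0 0 0'; python3 -c "
from h import *
st()"
```

```text
t: 2.65
tool_pos: [0.6014, 0.1633, 0.2291]
orientation: [3.129, 0.26, -0.018]
force: [-1.1, -0.8, -1.8]
opening: 0.0007
gripper_force: 0.0
t: 3.07
tool_pos: [0.595, 0.1638, 0.2392]
orientation: [-3.13, -0.262, -0.005]
force: [0.1, 0.1, 0.3]
opening: 0.0004
gripper_force: 0.0
3.07 [0.595  0.1638 0.2392] 9.58 F [0.1 0.1 0.3] tau [ 0.02  0.   -0.  ] q [0.19 0.21 1.52 0.   1.41 1.59] op 0.0004 0.0
```

```bash
cat >> h.py <<'E'
def arc(pin,phis,r,off,p,th,dth,n=None,g=0):
    "finger centre at r along hook, off across it (sign: along the ccw normal); tool yaw = phi+dth"
    for i,f in enumerate(phis):
        a=np.radians(f); h=np.array([np.cos(a),np.sin(a)]);q=np.array([-h[1],h[0]])
        t=np.array(pin)+r*h+off*q; b=np.radians(th); d=t-p[:2]
        print(f"{g} {d@[np.cos(b),np.sin(b)]:.4f} {d@[np.sin(b),-np.cos(b)]:.4f} 0 {-(f+dth-th):.2f}",end='; ')
        if i%10==9: print()
        p=t;th=f+dth
    print(p)
E
python3 - <<'E'
from h import *
s,p,t=pose()
arc([.591,.07],np.r_[98.:180:4],.097,-.0145,p,t,-90)
E
```

```text
0 -0.0024 -0.0047 0 1.58; 0 -0.0068 -0.0008 0 -4.00; 0 -0.0068 -0.0008 0 -4.00; 0 -0.0068 -0.0008 0 -4.00; 0 -0.0068 -0.0008 0 -4.00; 0 -0.0068 -0.0008 0 -4.00; 0 -0.0068 -0.0008 0 -4.00; 0 -0.0068 -0.0008 0 -4.00; 0 -0.0068 -0.0008 0 -4.00; 0 -0.0068 -0.0008 0 -4.00; 
0 -0.0068 -0.0008 0 -4.00; 0 -0.0068 -0.0008 0 -4.00; 0 -0.0068 -0.0008 0 -4.00; 0 -0.0068 -0.0008 0 -4.00; 0 -0.0068 -0.0008 0 -4.00; 0 -0.0068 -0.0008 0 -4.00; 0 -0.0068 -0.0008 0 -4.00; 0 -0.0068 -0.0008 0 -4.00; 0 -0.0068 -0.0008 0 -4.00; 0 -0.0068 -0.0008 0 -4.00; 
0 -0.0068 -0.0008 0 -4.00; [0.49456513 0.08787642]
```

```bash
python3 -m jog '0 -.0024 -.0047 .004 1.6; 0 -.0068 -.0008 0 -4; 0 -.0068 -.0008 0 -4; 0 -.0068 -.0008 0 -4; 0 -.0068 -.0008 0 -4; 0 -.0068 -.0008 0 -4; 0 -.0068 -.0008 0 -4; 0 -.0068 -.0008 0 -4; 0 -.0068 -.0008 0 -4; 0 -.0068 -.0008 0 -4'; python3 - <<'E'
from h import *
st()
s,p,t=pose()
arc([.591,.07],np.r_[138.:180:4],.097,-.0145,p,t,-90)
E
```

```text
t: 3.9
tool_pos: [0.5338, 0.1514, 0.2344]
orientation: [-2.909, -1.182, -0.006]
force: [0.5, 6.5, 0.1]
opening: 0.0006
gripper_force: 2.4
3.9 [0.5338 0.1514 0.2344] 44.23 F [0.5 6.5 0.1] tau [ 1.1  -0.11 -0.11] q [0.18 0.05 1.7  0.   1.39 0.98] op 0.0006 2.4
0 -0.0077 0.0005 0 -3.77; 0 -0.0068 -0.0008 0 -4.00; 0 -0.0068 -0.0008 0 -4.00; 0 -0.0068 -0.0008 0 -4.00; 0 -0.0068 -0.0008 0 -4.00; 0 -0.0068 -0.0008 0 -4.00; 0 -0.0068 -0.0008 0 -4.00; 0 -0.0068 -0.0008 0 -4.00; 0 -0.0068 -0.0008 0 -4.00; 0 -0.0068 -0.0008 0 -4.00; 
0 -0.0068 -0.0008 0 -4.00; [0.49456513 0.08787642]
```

```bash
python3 -m jog '0 -.006 .004 0 -3.8; 0 -.0066 -.0008 0 -4; 0 -.0066 -.0008 0 -4; 0 -.0066 -.0008 0 -4; 0 -.0066 -.0008 0 -4; 0 -.0066 -.0008 0 -4; 0 -.0066 -.0008 0 -4; 0 -.0066 -.0008 0 -4'; python3 - <<'E'
from h import *
st()
s,p,t=pose()
arc([.591,.07],np.r_[170.:185:2],.093,-.0145,p,t,-90)
E
```

```text
t: 4.57
tool_pos: [0.5041, 0.1075, 0.234]
orientation: [-2.474, -1.934, -0.005]
force: [-1.2, 7.3, 1.3]
opening: 0.0005
gripper_force: 3.3
4.57 [0.5041 0.1075 0.234 ] 76.04 F [-1.2  7.3  1.3] tau [1.24 0.11 0.05] q [ 0.11 -0.06  1.81  0.    1.39  0.35] op 0.0005 3.3
0 -0.0074 -0.0004 0 -3.96; 0 -0.0033 -0.0004 0 -2.00; 0 -0.0033 -0.0004 0 -2.00; 0 -0.0033 -0.0004 0 -2.00; 0 -0.0033 -0.0004 0 -2.00; 0 -0.0033 -0.0004 0 -2.00; 0 -0.0033 -0.0004 0 -2.00; 0 -0.0033 -0.0004 0 -2.00; [0.49721507 0.07797733]
```

```bash
python3 -m jog '0 -.0066 -.0008 0 -4; 0 -.0033 -.0004 0 -2; 0 -.0033 -.0004 0 -2; 0 -.0033 -.0004 0 -2; 0 -.0033 -.0004 0 -2; 0 0 0 0 0'; python3 -m jog '0 -.0016 -.0002 0 -1; 0 -.0016 -.0002 0 -1; 0 0 0 0 0';  python3 -c "
from h import *
st()"
```

```text
t: 5.07
tool_pos: [0.4983, 0.088, 0.2339]
orientation: [-2.26, -2.181, -0.003]
force: [-3.5, 5.3, 1.3]
opening: 0.0003
gripper_force: 2.7
t: 5.32
tool_pos: [0.4978, 0.0851, 0.2338]
orientation: [-2.223, -2.218, -0.003]
force: [-3.6, 6.4, 2.9]
opening: 0.0003
gripper_force: 3.0
5.32 [0.4978 0.0851 0.2338] 89.89 F [-3.6  6.4  2.9] tau [0.98 0.48 0.07] q [ 0.07 -0.09  1.83  0.    1.39  0.07] op 0.0003 3.0
```

```bash
for i in 1 2; do python3 -m jog '0 -.0016 -.0005 0 -1; 0 -.0016 -.0005 0 -1; 0 0 0 0 0' | egrep 'tool|force: \['; done
```

```text
tool_pos: [0.4972, 0.0818, 0.234]
force: [-1.2, 5.1, 0.3]
tool_pos: [0.4967, 0.0785, 0.2342]
force: [0.7, 5.7, -0.3]
```

```bash
python3 -m jog '0 -.0016 -.0003 0 -1; 0 0 0 0 0' | egrep 'tool|force: \['
```

```text
tool_pos: [0.4966, 0.0775, 0.2342]
force: [1.4, 7.8, 0.2]
```

```bash
python3 -m jog '0 -.0012 0 0 0; 0 0 0 0 0' | egrep 'tool|force: \['; python3 -m jog '0 -.0008 0 0 0; 0 0 0 0 0' | egrep 'tool|force: \['
```

```text
tool_pos: [0.4966, 0.077, 0.2342]
force: [1.1, 12.3, 0.1]
tool_pos: [0.4966, 0.0766, 0.2341]
force: [0.7, 14.5, 0.8]
```

```bash
python3 -m jog '0 0 0 0 0; 0 0 0 0 0; 0 0 0 0 0' | egrep 'tool|force: \['; python3 -m jog '0 .01 0 0 0; 0 .02 0 0 0; 0 0 0 -.035 0; 0 0 0 -.035 0; 0 0 0 -.03 0; 0 0 0 0 0; 0 0 0 0 0' | egrep 'tool|force: \['
python3 - <<'E'
from h import *
st(); c=snap('top','top2.png'); a=c['color'][205:305,255:455,::-1]
cv2.imwrite('pics/topc2.png',cv2.resize(a,None,fx=4,fy=4,interpolation=cv2.INTER_CUBIC))
s,p,t=pose()
plan(p,t,[.521,-.229,.335],89,9,.55)
E
```

```text
tool_pos: [0.4966, 0.0767, 0.2341]
force: [0.8, 14.4, -0.5]
tool_pos: [0.4947, 0.1042, 0.3361]
force: [-0.3, 0.8, -0.9]
7.15 [0.4947 0.1042 0.3361] 94.79 F [-0.3  0.8 -0.9] tau [-0.09 -0.1   0.  ] q [ 0.11 -0.14  1.7  -0.    1.58  0.02] op 0.0008 0.0
0.55 -0.0371 -0.0001 -0.0001 0.64; 0.55 -0.0371 0.0003 -0.0001 0.64; 0.55 -0.0371 0.0007 -0.0001 0.64; 0.55 -0.0371 0.0012 -0.0001 0.64; 0.55 -0.0371 0.0016 -0.0001 0.64; 0.55 -0.0371 0.0020 -0.0001 0.64; 0.55 -0.0370 0.0024 -0.0001 0.64; 0.55 -0.0370 0.0028 -0.0001 0.64; 0.55 -0.0370 0.0032 -0.0001 0.64;
```

View pics/topc2.png

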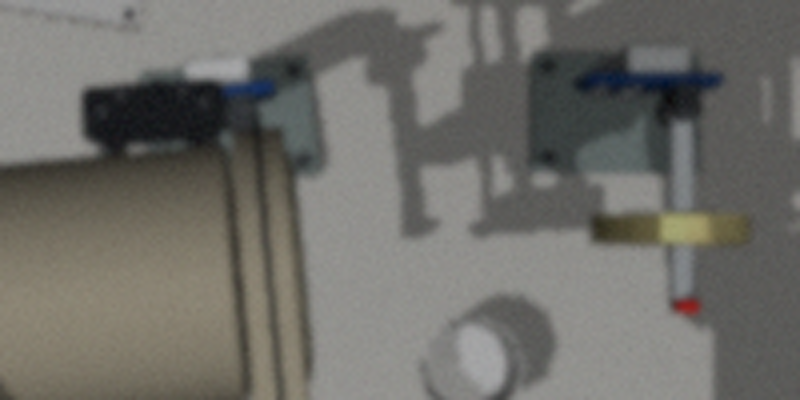

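The top crop shows the arm hiding the empty hook, with the roll unchanged at (670,229). I'll move to the roll.

```bash
python3 -m jog '.55 -.037 0 0 1; .55 -.037 0 0 1; .55 -.037 0 0 1; .55 -.037 .001 0 1; .55 -.037 .002 0 1; .55 -.037 .003 0 0; .55 -.037 .003 0 0; .55 -.037 .004 0 0; .55 -.034 .004 0 0; .55 0 0 0 0'; python3 -m jog '.55 0 0 0 0; .55 0 0 0 0'
python3 - <<'E'
from h import *
st(); c=snap('top','top3.png'); a=c['color'][205:305,255:455,::-1]
w=snap('wrist','w3.png')
im=np.zeros((600,800,3),np.uint8); im[:280,:560]=cv2.resize(a,(560,280),interpolation=cv2.INTER_CUBIC)
im[280:,:426]=cv2.resize(w['color'][:,:,::-1],(426,320)); cv2.imwrite('pics/c3.png',im)
s,p,t=pose()
plan(p,t,[.5215,-.231,.335],90,2,.55)
E
```

```text
t: 8.03
tool_pos: [0.5179, -0.231, 0.3303]
orientation: [-2.23, -2.211, 0.004]
force: [0.2, -0.1, -1.3]
opening: 0.0509
gripper_force: 0.0
t: 8.2
tool_pos: [0.5184, -0.2255, 0.3311]
orientation: [-2.224, -2.214, 0.001]
force: [-1.4, 0.1, -1.1]
opening: 0.0513
gripper_force: 0.0
8.2 [ 0.5184 -0.2255  0.3311] 89.74 F [-1.4  0.1 -1.1] tau [-0.04 -0.07 -0.03] q [-0.5   0.03  1.54  0.    1.57 -0.5 ] op 0.0513 0.0
0.55 -0.0031 0.0014 -0.0015 -0.08; 0.55 -0.0031 0.0014 -0.0015 -0.08;
```

View pics/c3.png

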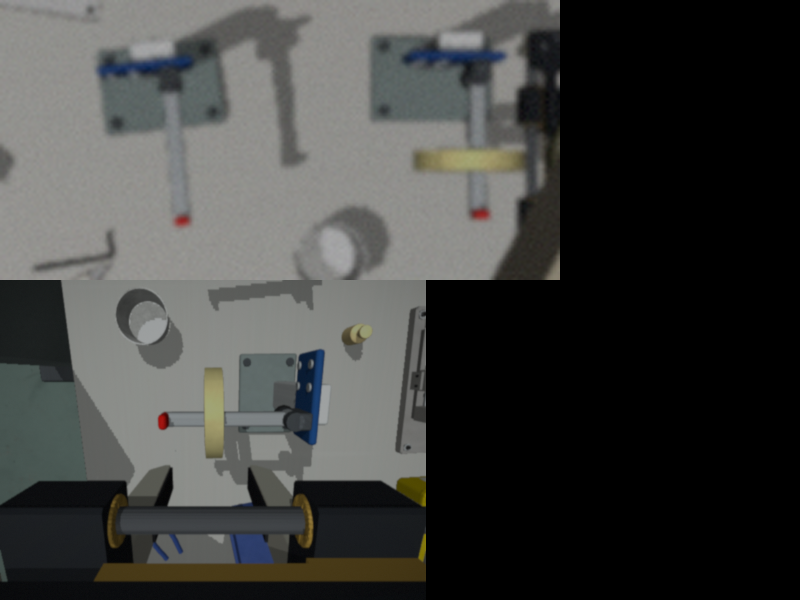

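The top view shows the empty hook swung out, with its tip at canvas (182,221) and pin at (170,80). The wrist view shows the roll centred between the fingers, near x=214.

```bash
cat >> h.py <<'E'
C=np.array([[-0.0003,-0.969,-0.247,0.0691],[1.0,-0.0003,-0.0002,-0.0002],[0.0001,-0.247,0.969,-0.0828],[0,0,0,1]])
def wcam():
    s,p,t=pose(); T=np.eye(4);T[:3,:3]=R.from_rotvec(s['orientation']).as_matrix();T[:3,3]=p
    return dict(intrinsics=np.array([[389.3,0,315.5],[0,389.3,241.7],[0,0,1]]),pose=T@C)
E
python3 - <<'E'
from h import *
import pickle
d=pickle.load(open('cams.pkl','rb'))['top'];F=lambda u,v:(255+u/2.8,205+v/2.8);W=lambda u,v:(u*640/426,(v-280)*1.5)
print('epin',atz(d,F(170,80),.185).round(4),'etip',atz(d,F(182,221),.186).round(4))
print('ftip',atz(d,F(481,214),.186).round(4),'fpin',atz(d,F(477,72),.185).round(4))
c=wcam(); print('ring',atz(c,W(214,415),.178).round(4),'ftip',atz(c,W(163,421),.186).round(4),'fpin',atz(c,W(292,420),.185).round(4),'ring near/far',atz(c,W(214,458),.129).round(4),atz(c,W(214,368),.129).round(4))
s,p,t=pose();plan(p,t,[.521,-.231,.335],90,2,.55)
E
```

```text
epin [0.587  0.0716 0.185 ] etip [0.4662 0.0597 0.186 ]
ftip [ 0.475  -0.1957  0.186 ] fpin [ 0.5968 -0.193   0.185 ]
ring [ 0.5222 -0.1911  0.178 ] ftip [ 0.4765 -0.1952  0.186 ] fpin [ 0.592  -0.1948  0.185 ] ring near/far [ 0.5229 -0.2484  0.129 ] [ 0.5228 -0.1483  0.129 ]
0.55 -0.0031 0.0011 -0.0015 -0.08; 0.55 -0.0031 0.0011 -0.0015 -0.08;
```

```bash
python3 -m jog '.55 -.0055 .0035 .01 0; .55 0 0 .03 0; .55 0 0 .03 0; .55 0 0 .025 0; .55 0 0 .016 0; .55 0 0 0 0; .55 0 0 0 0' | egrep 'tool|force: \['; python3 -c "
from h import *
st()"
```

```text
tool_pos: [0.522, -0.2304, 0.2205]
force: [-0.7, -0.3, 1.0]
8.88 [ 0.522  -0.2304  0.2205] 89.85 F [-0.7 -0.3  1. ] tau [-0.06 -0.11  0.03] q [-0.51  0.11  1.67 -0.    1.37 -0.5 ] op 0.0509 0.0
```

```bash
python3 -m jog '.3 0 0 0 0; .2 0 0 0 0; 0 0 0 0 0; 0 0 0 0 0; 0 0 0 0 0; 0 0 0 0 0' 25; python3 -m jog '0 0 0 -.01 0; 0 0 0 -.01 0; 0 0 0 -.01 0; 0 0 0 -.008 0; 0 0 0 0 0; 0 0 0 0 0'
python3 - <<'E'
from h import *
st(); c=snap('scene','s4.png'); a=c['color'][150:300,250:450,::-1]
w=snap('wrist','w4.png')
im=np.zeros((600,800,3),np.uint8); im[:360,:480]=cv2.resize(a,(480,360),interpolation=cv2.INTER_CUBIC)
im[360:,480:]=cv2.resize(w['color'][:,:,::-1],(320,240)); cv2.imwrite('pics/c4.png',im)
E
```

```text
t: 9.38
tool_pos: [0.5226, -0.2315, 0.2222]
orientation: [2.225, 2.217, 0.0]
force: [0.3, -0.7, -0.0]
opening: 0.0173
gripper_force: 25.0
t: 9.88
tool_pos: [0.5229, -0.2317, 0.261]
orientation: [2.224, 2.216, 0.001]
force: [-0.3, -0.1, -1.0]
opening: 0.0174
gripper_force: 25.0
9.88 [ 0.5229 -0.2317  0.261 ] 89.78 F [-0.3 -0.1 -1. ] tau [-0.1  -0.08  0.01] q [-0.51  0.08  1.62  0.    1.44 -0.5 ] op 0.0174 25.0
```

View pics/c4.png

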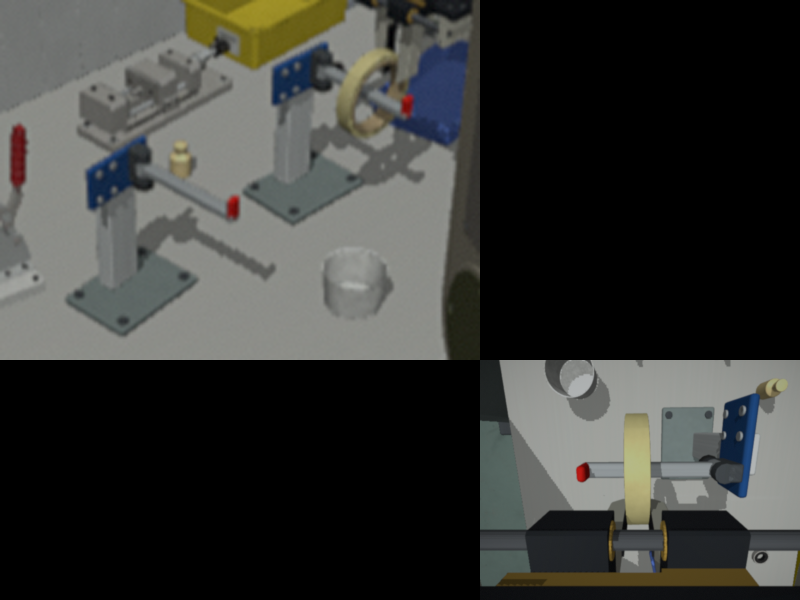

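The roll is held upright and lifted. The full hook passes through the hole clear of the wall, and the empty hook is straight out. I'll pull the roll off the hook.

```bash
python3 -m jog '0 0 -.01 0 0; 0 0 -.018 0 0; 0 0 -.018 0 0; 0 0 -.018 0 0; 0 0 -.018 0 0; 0 0 -.012 0 0; 0 0 -.008 0 0; 0 0 0 0 0; 0 0 0 0 0' | egrep 'tool|force'
python3 - <<'E'
from h import *
s,p,t=pose();st();plan(p,t,[.420,.0225,.262],95,10,0)
E
```

```text
tool_pos: [0.4205, -0.231, 0.2596]
force: [0.2, -0.1, -0.7]
gripper_force: 25.0
10.73 [ 0.4205 -0.231   0.2596] 89.76 F [ 0.2 -0.1 -0.7] tau [-0.04 -0.09 -0.05] q [-0.61 -0.18  1.87  0.    1.45 -0.61] op 0.0172 25.0
0 0.0253 -0.0002 -0.0002 -0.52; 0 0.0253 0.0001 -0.0002 -0.52; 0 0.0253 0.0003 -0.0002 -0.52; 0 0.0253 0.0005 -0.0002 -0.52; 0 0.0253 0.0008 -0.0002 -0.52; 0 0.0253 0.0010 -0.0002 -0.52; 0 0.0253 0.0012 -0.0002 -0.52; 0 0.0253 0.0015 -0.0002 -0.52; 0 0.0253 0.0017 -0.0002 -0.52; 0 0.0253 0.0019 -0.0002 -0.52;
```

```bash
python3 -m jog '0 .014 0 0 -.5; 0 .0255 0 0 -.5; 0 .0265 0 0 -.5; 0 .0275 0 0 -.5; 0 .028 .001 0 -.5; 0 .028 .001 0 -.5; 0 .028 .001 0 -.5; 0 .028 .001 0 -.5; 0 .026 .001 0 -.6; 0 .021 .001 0 -.6' | egrep 'tool|force: \['; python3 -m jog '0 0 0 0 0; 0 0 0 0 0; 0 0 0 0 0' | egrep 'tool|force'
python3 - <<'E'
from h import *
s,p,t=pose();st(); w=snap('wrist','w5.png'); c=snap('top','top5.png')
im=np.zeros((600,800,3),np.uint8); im[:360,:480]=cv2.resize(w['color'][:,:,::-1],(480,360),interpolation=cv2.INTER_AREA)
im[360:,:480]=cv2.resize(c['color'][200:300,220:420,::-1],(480,240)); cv2.imwrite('pics/c5.png',im)
E
```

```text
tool_pos: [0.417, 0.0243, 0.2598]
force: [0.6, 0.0, -1.1]
tool_pos: [0.4173, 0.0218, 0.2597]
force: [-0.7, 0.5, -1.3]
gripper_force: 25.0
11.82 [0.4173 0.0218 0.2597] 95.05 F [-0.7  0.5 -1.3] tau [-0.12 -0.06  0.  ] q [-0.07 -0.36  2.02 -0.    1.48 -0.16] op 0.0176 25.0
```

View pics/c5.png

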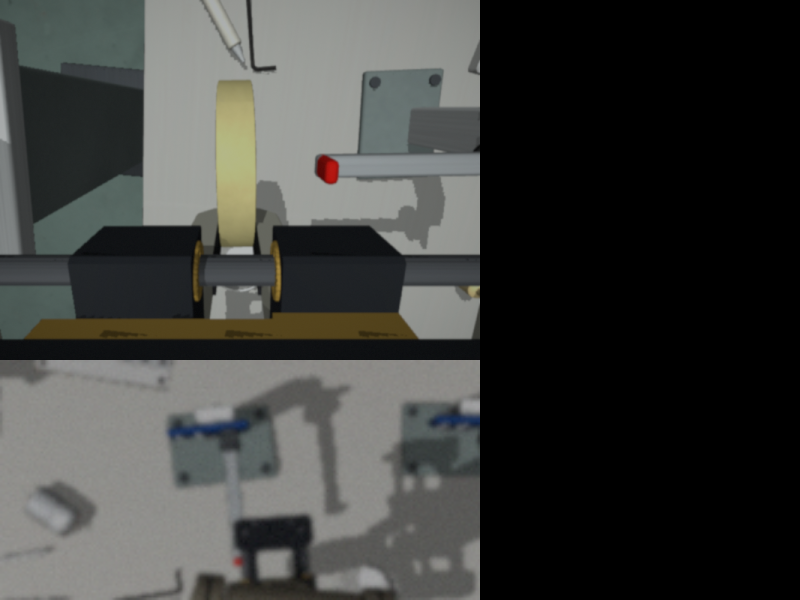

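The wrist view shows the roll square in the grip. The empty hook is to its right, with the red tip at canvas (327,168) and parallel to the roll's axis.

```bash
python3 - <<'E'
from h import *
s,p,t=pose();c=wcam();k=4/3
for n,uv,z in [('tip',(327,168),.182),('tiptop',(322,166),.186),('bar',(470,164),.170),('ringfar',(237,80),.168),('ringnear?',(237,240),.168)]:
    x=atz(c,np.array(uv)*k,z); a=np.radians(t); d=(x-p)[:2]; print(n,x.round(4),'tool x,y',np.round([d@[np.cos(a),np.sin(a)],d@[np.sin(a),-np.cos(a)]],4))
E
```

```text
tip [0.4644 0.0611 0.182 ] tool x,y [0.0358 0.0504]
tiptop [0.4602 0.0627 0.186 ] tool x,y [0.0378 0.0464]
bar [0.5535 0.0688 0.17  ] tool x,y [0.0358 0.1399]
ringfar [0.41   0.1046 0.168 ] tool x,y [ 0.0838 -0.    ]
ringnear? [0.4185 0.0063 0.168 ] tool x,y [-0.0148 -0.    ]
```

```bash
python3 -m jog '0 .001 .008 0 0; 0 0 .016 0 0; 0 0 .018 0 0; 0 0 .018 0 0; 0 0 .016 0 0; 0 0 .012 0 0; 0 0 .007 0 0; 0 0 0 0 0; 0 0 0 0 0' | egrep 'tool|force: \['; python3 -m jog '0 0 0 .01 0; 0 0 0 .01 0; 0 0 0 .008 0; 0 0 0 .004 0; 0 0 0 0 0; 0 0 0 0 0' | egrep 'tool|force: \['; python3 -m jog '0 0 0 .002 0; 0 0 0 .001 0; 0 0 0 0 0; 0 0 0 0 0' | egrep 'tool|force: \['
```

```text
tool_pos: [0.5115, 0.0302, 0.2594]
force: [0.7, 0.3, -1.1]
tool_pos: [0.5113, 0.0309, 0.2272]
force: [1.1, -0.5, -0.7]
tool_pos: [0.5118, 0.0308, 0.225]
force: [0.3, -0.7, -1.3]
```

```bash
python3 -m jog '0 0 0 .0015 0; 0 0 0 .0015 0; 0 0 0 0 0; 0 0 0 0 0' | egrep 'tool|force: \['; python3 -m jog '0 0 0 .001 0; 0 0 0 0 0; 0 0 0 0 0' | egrep 'tool|force: \['
```

```text
tool_pos: [0.5119, 0.0309, 0.2221]
force: [-0.0, 0.4, 0.7]
tool_pos: [0.5119, 0.0309, 0.2213]
force: [-1.4, 0.3, 4.9]
```

```bash
python3 -m jog '0 0 0 -.0008 0; .2 0 0 0 0; .25 0 0 0 0; .35 0 0 0 0; .5 0 0 0 0; .55 0 0 0 0; .55 0 0 0 0' | egrep 'tool|force|open'; python3 -m jog '.55 0 0 -.01 0; .55 0 0 -.02 0; .55 0 0 -.03 0; .55 0 0 -.03 0; .55 0 0 -.02 0; .55 0 0 0 0; .55 0 0 0 0' | egrep 'tool|force: \['
python3 - <<'E'
from h import *
s,p,t=pose();st(); w=snap('wrist','w6.png'); c=snap('scene','s6.png')
im=np.zeros((600,800,3),np.uint8); im[:300,:400]=cv2.resize(w['color'][:,:,::-1],(400,300),interpolation=cv2.INTER_AREA)
im[:300,400:]=cv2.resize(c['color'][150:300,250:450,::-1],(400,300)); cv2.imwrite('pics/c6.png',im[:300])
E
```

```text
tool_pos: [0.5116, 0.0308, 0.2213]
force: [1.0, 0.2, -0.9]
opening: 0.0453
gripper_force: 0.0
tool_pos: [0.5124, 0.0308, 0.3338]
force: [-0.5, -0.0, -0.5]
15.25 [0.5124 0.0308 0.3338] 94.98 F [-0.5 -0.  -0.5] tau [-0.02 -0.11  0.  ] q [-0.04 -0.12  1.68 -0.    1.57 -0.13] op 0.0511 0.0
```

View pics/c6.png

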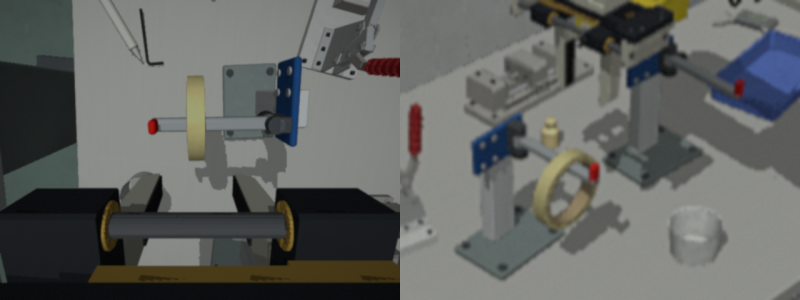

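The roll hangs on the empty stand's hook (scene crop, roll at (565,190)), and the full hook is bare. Next I'll fold the full hook from its -y side.

```bash
python3 -m jog '0 -.02 0 0 1; 0 -.03 0 0 1; 0 -.035 0 0 1; 0 -.035 0 0 1; 0 -.035 0 0 1; 0 -.035 0 0 0; 0 -.035 0 0 0; 0 -.028 0 0 0; 0 -.02 0 0 0; 0 0 0 0 0' | egrep 'tool|force: \['
python3 -m jog '0 0 0 0 0; 0 0 0 0 0' |egrep 'tool'
python3 - <<'E'
from h import *
s,p,t=pose();st();plan(p,t,[.508,-.234,.234],91,4,0)
arc([.599,-.194],np.r_[181.:95:-4],.093,.0145,[.508,-.234],91,-90)
E
```

```text
tool_pos: [0.5178, -0.2453, 0.3291]
force: [0.5, -0.7, -0.2]
tool_pos: [0.5188, -0.2412, 0.3302]
16.35 [ 0.5188 -0.2412  0.3302] 89.98 F [0.1 0.6 0.1] tau [ 0.01 -0.12  0.  ] q [-0.53  0.05  1.53  0.    1.57 -0.52] op 0.0003 0.0
0 0.0018 -0.0027 0.0241 -0.26; 0 0.0018 -0.0027 0.0241 -0.26; 0 0.0018 -0.0027 0.0241 -0.26; 0 0.0018 -0.0027 0.0241 -0.26; 
0 0.0239 -0.0013 0 -0.00; 0 0.0065 -0.0008 0 4.00; 0 0.0065 -0.0008 0 4.00; 0 0.0065 -0.0008 0 4.00; 0 0.0065 -0.0008 0 4.00; 0 0.0065 -0.0008 0 4.00; 0 0.0065 -0.0008 0 4.00; 0 0.0065 -0.0008 0 4.00; 0 0.0065 -0.0008 0 4.00; 0 0.0065 -0.0008 0 4.00; 
0 0.0065 -0.0008 0 4.00; 0 0.0065 -0.0008 0 4.00; 0 0.0065 -0.0008 0 4.00; 0 0.0065 -0.0008 0 4.00; 0 0.0065 -0.0008 0 4.00; 0 0.0065 -0.0008 0 4.00; 0 0.0065 -0.0008 0 4.00; 0 0.0065 -0.0008 0 4.00; 0 0.0065 -0.0008 0 4.00; 0 0.0065 -0.0008 0 4.00; 
0 0.0065 -0.0008 0 4.00; 0 0.0065 -0.0008 0 4.00; [ 0.57327423 -0.10346031]
```

```bash
python3 -m jog '0 .0018 -.0027 .024 -.3; 0 .0018 -.0027 .024 -.3; 0 .0018 -.0027 .024 -.3; 0 .0018 -.0027 .024 0; 0 0 0 0 0; 0 0 0 0 0'|egrep 'tool|force: \['
python3 -m jog '0 .008 0 0 0; 0 .008 0 0 0; 0 .006 0 0 0; 0 .003 0 0 0; 0 .0065 -.0008 0 4; 0 .0065 -.0008 0 4; 0 .0065 -.0008 0 4; 0 .0065 -.0008 0 4; 0 .0065 -.0008 0 4; 0 .0065 -.0008 0 4' |egrep 'tool|force: \['
python3 - <<'E'
from h import *
s,p,t=pose();st()
arc([.599,-.194],np.r_[t+90-3:105:-4],.092,.0145,p,t,-90)
E
```

```text
tool_pos: [0.5075, -0.2331, 0.2342]
force: [1.0, -0.4, 0.8]
tool_pos: [0.5104, -0.1718, 0.2375]
force: [2.4, -8.0, 0.5]
17.68 [ 0.5104 -0.1718  0.2375] 66.65 F [ 2.4 -8.   0.5] tau [-1.38 -0.4  -0.1 ] q [-0.42  0.    1.74 -0.    1.39 -0.01] op 0.0001 3.1
0 0.0051 -0.0025 0 3.00; 0 0.0065 -0.0008 0 4.00; 0 0.0065 -0.0008 0 4.00; 0 0.0065 -0.0008 0 4.00; 0 0.0065 -0.0008 0 4.00; 0 0.0065 -0.0008 0 4.00; 0 0.0065 -0.0008 0 4.00; 0 0.0065 -0.0008 0 4.00; 0 0.0065 -0.0008 0 4.00; 0 0.0065 -0.0008 0 4.00; 
0 0.0065 -0.0008 0 4.00; 0 0.0065 -0.0008 0 4.00; 0 0.0065 -0.0008 0 4.00; [ 0.56021889 -0.10932252]
```

```bash
python3 -m jog '0 .006 .001 0 4; 0 .0063 -.0006 0 4; 0 .0063 -.0006 0 4; 0 .0063 -.0006 0 4; 0 .0063 -.0006 0 4; 0 .0063 -.0006 0 4; 0 .0063 -.0006 0 4; 0 .0063 -.0006 0 4; 0 .0063 -.0006 0 4' |egrep 'tool|force: \['
python3 - <<'E'
from h import *
s,p,t=pose();st()
arc([.599,-.194],np.r_[t+90-3:93:-2],.092,.0145,p,t,-90)
E
```

```text
tool_pos: [0.542, -0.126, 0.237]
force: [-4.5, -6.8, 2.4]
18.43 [ 0.542 -0.126  0.237] 30.65 F [-4.5 -6.8  2.4] tau [-1.28  0.58 -0.17] q [-0.32  0.05  1.69 -0.    1.4   0.72] op 0.0005 3.1
0 0.0047 -0.0050 0 3.00; 0 0.0032 -0.0004 0 2.00; 0 0.0032 -0.0004 0 2.00; 0 0.0032 -0.0004 0 2.00; 0 0.0032 -0.0004 0 2.00; 0 0.0032 -0.0004 0 2.00; 0 0.0032 -0.0004 0 2.00; 0 0.0032 -0.0004 0 2.00; 0 0.0032 -0.0004 0 2.00; 0 0.0032 -0.0004 0 2.00; 
0 0.0032 -0.0004 0 2.00; 0 0.0032 -0.0004 0 2.00; 0 0.0032 -0.0004 0 2.00; [ 0.57866819 -0.10311069]
```

```bash
python3 -m jog '0 .0045 -.001 0 3; 0 .0047 -.0005 0 3; 0 .0047 -.0005 0 3; 0 .0047 -.0005 0 3; 0 .0032 -.0004 0 2; 0 .0032 -.0004 0 2; 0 .0032 -.0004 0 2; 0 .0032 -.0004 0 2; 0 0 0 0 0' |egrep 'tool|force: \['
python3 -c "
from h import *
s,p,t=pose();st()
arc([.599,-.194],np.r_[t+90-2:88:-2],.09,.0145,p,t,-90)"
```

```text
tool_pos: [0.569, -0.11, 0.2364]
force: [-3.6, -3.6, 2.1]
19.18 [ 0.569  -0.11    0.2364] 10.74 F [-3.6 -3.6  2.1] tau [-0.68  0.67 -0.1 ] q [-0.28  0.12  1.63 -0.    1.4   1.11] op 0.0007 2.3
0 0.0025 -0.0023 0 2.00; 0 0.0031 -0.0005 0 2.00; 0 0.0031 -0.0005 0 2.00; 0 0.0031 -0.0005 0 2.00; 0 0.0031 -0.0005 0 2.00; 0 0.0031 -0.0005 0 2.00; [ 0.58648566 -0.10370248]
```

```bash
python3 -m jog '0 .003 -.0008 0 2; 0 .003 -.0008 0 2; 0 0 0 0 0' |egrep 'tool|force: \['; for i in 1 2; do python3 -m jog '0 .0016 -.0005 0 1; 0 .0010 -.0005 0 1; 0 0 0 0 0' |egrep 'tool|force: \['; done
```

```text
tool_pos: [0.5745, -0.1074, 0.2363]
force: [-4.8, -3.3, 1.6]
tool_pos: [0.5767, -0.1061, 0.2362]
force: [-5.2, -4.7, 1.2]
tool_pos: [0.579, -0.1049, 0.236]
force: [-4.9, -4.6, 1.4]
```

```bash
for i in 1 2; do python3 -m jog '0 .0012 -.0005 0 .5; 0 0 0 0 0' |egrep 'tool|force: \['; done
```

```text
tool_pos: [0.5797, -0.1047, 0.2359]
force: [-8.7, -6.3, 2.6]
tool_pos: [0.5804, -0.1046, 0.2357]
force: [-11.1, -7.6, 2.1]
```

```bash
for i in 1 2; do python3 -m jog '0 .0010 -.0003 0 0; 0 0 0 0 0' |egrep 'tool|force: \['; done
```

```text
tool_pos: [0.5809, -0.1045, 0.2356]
force: [-14.3, -9.2, 3.5]
tool_pos: [0.5813, -0.1044, 0.2354]
force: [-16.8, -9.5, 6.0]
```

```bash
python3 -m jog '0 -.0012 .0008 0 0; 0 0 0 0 0; 0 0 0 0 0; 0 0 0 0 0' |egrep 'tool|force: \['; python3 -m jog '0 -.008 0 0 0; 0 -.015 0 0 0; 0 -.015 0 -.01 0; 0 0 0 -.035 0; 0 0 0 -.035 0; 0 -.03 0 -.03 0; 0 -.03 0 0 0; 0 -.03 0 0 0; 0 -.03 0 0 0; 0 0 0 0 0' |egrep 'tool|force: \['; python3 -m jog '0 0 -.02 0 0; 0 0 .03 0 0; 0 0 .035 0 0; 0 0 .035 0 0; 0 0 .035 0 0; 0 0 0 0 0' |egrep 'tool|force: \['
python3 - <<'E'
from h import *
st(); c=snap('top','top7.png'); w=snap('scene','s7.png')
im=np.zeros((600,800,3),np.uint8); im[:300,:400]=cv2.resize(w['color'][150:300,250:450,::-1],(400,300),interpolation=cv2.INTER_CUBIC)
im[300:,:]=cv2.resize(c['color'][210:300,255:455,::-1],(800,300)); cv2.imwrite('pics/c7.png',im)
E
```

```text
tool_pos: [0.5807, -0.1046, 0.2356]
force: [-12.9, -6.3, 4.7]
tool_pos: [0.4221, -0.1082, 0.3457]
force: [-0.5, 0.4, 0.3]
tool_pos: [0.4292, -0.2279, 0.3453]
force: [0.0, -0.3, -0.7]
22.27 [ 0.4292 -0.2279  0.3453] 1.72 F [ 0.  -0.3 -0.7] tau [ 0.04  0.   -0.03] q [-0.59 -0.2   1.73 -0.    1.61  0.95] op 0.0004 0.0
```

View pics/c7.png

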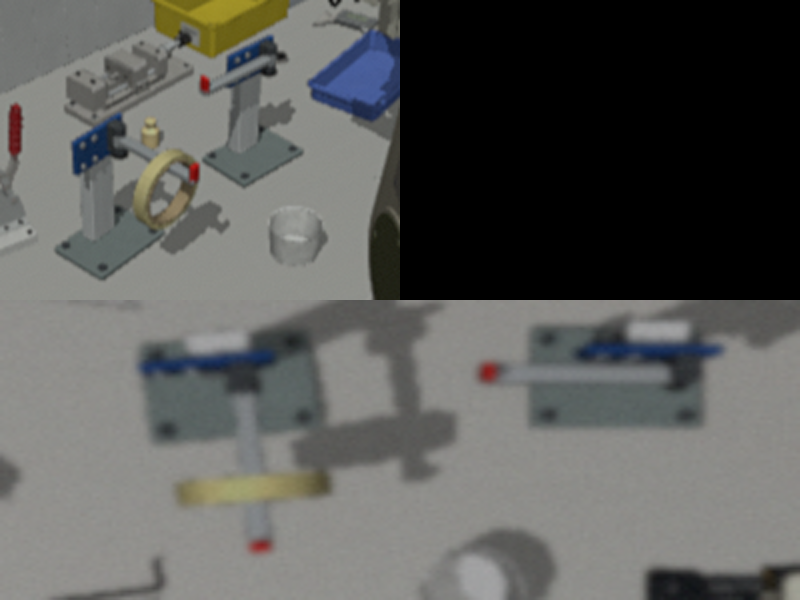

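The full hook is folded flat (top crop tip (488,372), pin (685,370)). The roll hangs on the other hook at (252,487), and the cup, weight and motor have not been touched.

```bash
python3 -c "
from plant import robot
print(robot.close_job())"
```

```text
the job is handed in; nothing more can be done
None
```

The job is done and handed in at about 22 s: I swung the folded hook out and leaned on it at its stop (about 14 N), moved the roll onto it, then folded the emptied hook flat and leaned on it (peak about 20 N, eased to about 15 N), with the roll hanging in the last pictures and the cup, weight and motor untouched.

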